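# Clear a jammed sample holder from the loading chute

## Task

A T-shaped sample holder has jammed crosswise in the loading chute, under its slotted cover. Push it back up the chute, towards the wide upper end, until its handle comes well clear of the cover, then lift the holder out and set it down flat in the open steel tray without dropping it. Leave the other things on the bench as they are.

Things in the scene. Friction and masses are not known exactly. Their poses are not given: they have to be found in the camera images.
- chute: Fixed bench-top loading chute of bare sheet metal, 355 mm long. Origin on the bench under its middle; local x is horizontal and points up the chute (to the wide upper end), z up, y across. Its flat floor passes 60 mm above the origin and rises by 12 degrees towards +x. Below, u = distance uphill along the floor from that point, n = height square to the floor. Side walls are 30 mm high.
- chute_floor (a point): Point of the chute floor at u = 0, y = 0, 60 mm above the chute's origin. From here uphill to the end wall at u = 180 mm the chute is wide: walls at y = +-85 mm, open above beyond the cover.
- chute_throat (a point): Point of the chute floor at u = -120 mm, y = 0. From u = 0 down to here the walls draw in evenly from y = +-85 to +-35 mm, and stay so down to the open low end at u = -170 mm. Below u = -55 mm the chute is open above.
- cover_edge (a point): Middle of the upper end of the cover's slot (u = 40 mm, y = 0, n = 30 mm). The flat fixed cover lies on the walls from u = -55 to +40 mm, 4 mm thick, underside at n = 26 mm; a 50 mm wide slot (y = -25 to +25 mm) runs its whole length, open at both ends, so closed fingers can travel along it.
- holder: The jammed loose holder of plain black plastic, T-shaped, 18 mm thick, about 0.1 kg: crosshead 110 mm along local y, 26 mm along x (-13 to +13 mm); handle 26 mm wide along +x to x = 73 mm. Origin at the centre of the crosshead's underside, z up. It starts on the chute floor, origin at u = -46 to -36 mm, handle uphill, up to 0.2 rad askew, crosshead ends under the cover near the walls.
- handle_end (a point): Middle of the free end face of the holder's handle (holder local x = 73 mm, z = 9 mm). The holder slides with a newton or so of friction, may turn when pushed off centre, and stays on the slope where it is left.
- tray: Fixed open steel tray, 190 mm along its local x, 220 mm along y, 28 mm high, walls 4 mm and floor 4 mm thick; origin at the centre of its underside, z up.
- house: Loose plywood model house, 110 mm round base, about 105 mm high; bystander. Origin at the centre of its underside.
- weight: Loose steel knobbed weight, 44 mm across, 50 mm high, standing between chute and tray; bystander. Origin under its centre.
- bottle: Loose white bottle, 60 mm across, 150 mm high; bystander. Origin under its centre.
- screwdriver: Loose screwdriver lying on the bench; bystander. Origin under its middle.
- cup: Loose clear cup, 76 mm across, 80 mm high; bystander. Origin under its centre.
- heatsink: Loose aluminium plate 90 x 70 x 12 mm lying on the bench; bystander. Origin under its centre.

How it is judged:
By the outcome, as a careful person would: the job done as asked, in the order asked, and still so for the second after the job is handed in, with the robot touching nothing.
It also fails if it takes over 54 s, if anything falls off the work surface, if the arm or the gripper's body presses on something with over 40 N, if the wrist force passes 120 N, or if a joint passes its speed limit or range.

## Robot

A 6-joint arm with a two-finger parallel gripper is mounted at the origin on the work surface. World frame = base frame: x ahead of the robot, y to its left, z up, the work surface at z = 0. Lengths are in mm, angles in rad, forces in N, time in s.
With the tool pointing down it reaches from about 350 to 875 mm from the base axis. Payload 4.2 kg.
Tool frame: the origin (TCP) lies on the centre line of the jaws, within the pads' length; the fingertips stand 19 mm ahead of it and the grasp point (between the pads) is the TCP; z points along the fingers, y is the direction in which the jaws open and shut (so a half turn about z gives the same grasp; the last joint's range is limited). The gripper opens to 85 mm and grips with 20 to 120 N. Pads are 22 mm wide; open, the fingers measure 114 mm over their backs; the gripper's body (76 mm by 85 mm) begins 54 mm behind the grasp point. The pads swing forward as they close: fully open they stand 13 mm farther back than shut.
Start: joints at [-1.058, 0.385, 0.008, 0, -1.194, -0.259], TCP at [156.945, -604.953, 250.312] pointing down, gripper open.
Joint ranges: [-3.14, 3.14], [-1.21, 2.06], [-1.07, 1.41], [-3.16, 2.05], [-2.99, -0.16], [-3.1, 3.1]. Speed limits (rad/s): [2.79, 2.79, 3.14, 3.14, 3.14, 3.14].

## Interface

Orientations are given as a unit quaternion [x, y, z, w].
In Python, from cell import * gives the robot as it stands.
- The arm moves only by the tool jog_arm, never from a script. Its arguments are lists of equal length, an entry for each row: "offset": the shift along the world's x, y, z as a fraction of full scale, a list of three; "twist": the turn, a rotation vector about the world's x, y, z as a fraction of full scale, a list of three. In form: {"offset": [[dx, dy, dz], ...], "twist": [[wx, wy, wz], ...]}. A call has 1 to 20 rows; each row shifts and turns the commanded pose from where the row before left it; what a row does not reach is not made up. Full scale, the value 1, is 0.03 m for a shift and 4 degrees for a turn. A row lasts 1/10 s, in which the tool goes at most 50 mm and 8.59 degrees, less where a joint would pass 70% of its speed; a pose out of reach is approached as far as the arm can. A call with a number of a shift or a turn outside -1 to 1 is refused whole. A call with a gripper value outside its range is refused whole. "jaw" is the gripper command: -1 is fully open, 1 is shut, values between are in proportion, set as the call begins (left out, the last holds). The fingers move at their own pace and stop on an object; "squeeze" is the grip in N (left out, the last holds). Time passes only in rows, so rows that do not move let the fingers close. It gives the time, the measured TCP pose, the force and the opening at its end, in the units of the state.
- get_state(): the state, without advancing time (a new reading comes with each control period).
- read_camera(name): name is "scene" or "top" or "wrist"; returns a dict with "image" (384x512x3 uint8, red, green, blue), "mtx" (3x3 intrinsics, pixels), "dist" ([k1, k2, p1, p2, k3] as OpenCV has them; the pictures are not rectified), "R" (3x3) and "t" (3): a world point X has camera coordinates R X + t. Camera axes: x right, y down, z forward; pixel columns grow to the right and rows downward; lengths in mm; the calibration is good to about 2 mm. A picture is of the moment at which its call begins. There is no depth.
- close_job(): hands the job in, once; it reports no verdict.
The state is a dict: "clock": time; "q": joint angles; "dq": joint speeds; "tau": joint torques, N m; "ee_pos": TCP position; "eef_rot": TCP orientation; "wrist_force": force on the tool from outside, world axes, zero at the start; "moment": the same for the moment, N m; "opening": finger opening in mm.
Only numpy, scipy, OpenCV 4.12 (cv2) and the standard library are available. Lean on these libraries where they do the work, as an engineer would, in place of code of your own. Each camera call takes 0.05 s, during which the arm holds its last target.

## Working session

There is one attempt and no reset: what is moved stays moved. The work goes in short steps, Python scripts to look and compute and a tool call to move; the robot and the scene stay as the last step left them, time stands still between calls to the robot, and variables do not carry over. Pictures are saved under pics/ and viewed, and the job is handed in when it is done.

Besides the shell and the picture viewer there is one more tool, called after "Call:" as a command line: name --argument value ..., lists and objects as JSON in quotes. jog_arm: Moves the arm, as the interface text tells. Its arguments: {"type":"object","properties":{"offset":{"type":"array","items":{"type":"array","items":{"type":"number","minimum":-1,"maximum":1}}},"twist":{"type":"array","items":{"type":"array","items":{"type":"number","minimum":-1,"maximum":1}}},"jaw":{"type":"number"},"squeeze":{"type":"number"}},"required":["offset","twist"]}

```bash
ls; mkdir -p pics; python3 - <<'E'
from cell import *
import cv2
s=get_state();print(s)
for n in("scene","top","wrist"):
    c=read_camera(n);cv2.imwrite(f"pics/{n}0.png",c["image"][:,:,::-1])
    print(n,c["mtx"],c["dist"],c["R"],c["t"])
E
```

```text
pics
{'clock': 0.0, 'q': array([-1.05840983e+00,  3.85573722e-01,  6.61683365e-03, -4.97842907e-04,
       -1.19402769e+00, -2.58624520e-01]), 'dq': array([-1.39915756e-03, -1.58390130e-03, -8.05987428e-04,  3.82899810e-04,
        4.40214485e-05,  3.88334425e-06]), 'tau': array([ 1.18584667e-03, -3.92287517e+01,  1.88409913e+01,  4.18645084e+00,
       -4.64533368e-03, -9.16405085e-07]), 'ee_pos': array([ 156.79779598, -604.44076202,  249.20784641]), 'eef_rot': array([-1.26449646e-01,  9.91972397e-01,  1.10082431e-03, -1.97040033e-04]), 'wrist_force': array([0.64839061, 0.23644117, 0.48138026]), 'moment': array([ 0.02543331, -0.0249308 ,  0.03657654]), 'opening': 85.26935999847959}
scene [[482.65169751   0.         252.99899082]
 [  0.         482.65169751 192.3094819 ]
 [  0.           0.           1.        ]] [-0.03837034  0.          0.          0.          0.        ] [[ 0.54126851  0.84073497 -0.01389644]
 [ 0.51980868 -0.34755386 -0.78038788]
 [-0.66092914  0.4151759  -0.6251413 ]] [-325.92892624 -248.83036333 1803.27079452]
top [[371.95944889   0.         257.37980749]
 [  0.         371.95944889 191.56519626]
 [  0.           0.           1.        ]] [-0.09354519  0.          0.          0.          0.        ] [[-0.08064683 -0.99674205 -0.00117309]
 [-0.97572544  0.07918667 -0.20417969]
 [ 0.20360737 -0.01532183 -0.97893272]] [  28.29536133  617.63722594 1001.28238116]
wrist [[307.3388621    0.         258.98694709]
 [  0.         307.3388621  189.82779306]
 [  0.           0.           1.        ]] [-0.06521384  0.          0.          0.          0.        ] [[-0.25092798  0.96800496  0.0012401 ]
 [ 0.91795044  0.23754574  0.31770901]
 [ 0.30724932  0.08086043 -0.94818745]] [625.48785822 -40.60029161 379.93162412]
```

View pics/scene0.png

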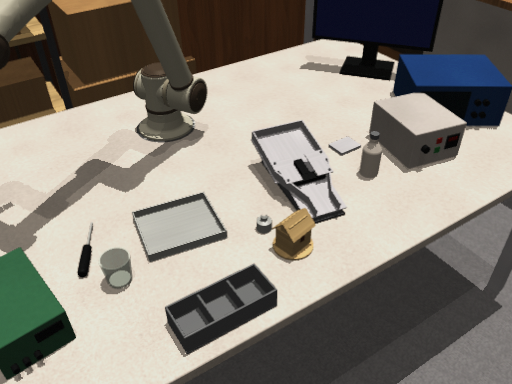

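View pics/top0.png

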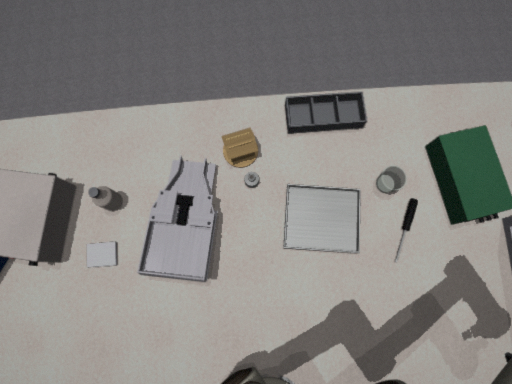

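View pics/wrist0.png

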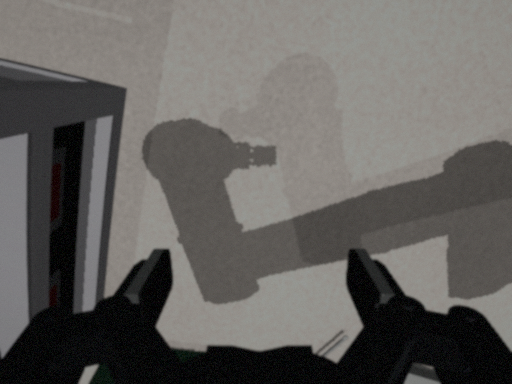

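The top view has the chute at about (182,220), wide end at the bottom (towards the robot), tray at (322,218), weight (251,180), house (241,147). I'll enlarge it.

```bash
python3 - <<'E'
import cv2
a=cv2.imread("pics/top0.png")[145:290,125:275]
cv2.imwrite("pics/topz.png",cv2.resize(a,None,fx=4,fy=4,interpolation=cv2.INTER_CUBIC))
a=cv2.imread("pics/scene0.png")[115:225,240:350]
cv2.imwrite("pics/scz.png",cv2.resize(a,None,fx=5,fy=5,interpolation=cv2.INTER_CUBIC))
E
```

```text
(no output)
```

View pics/topz.png

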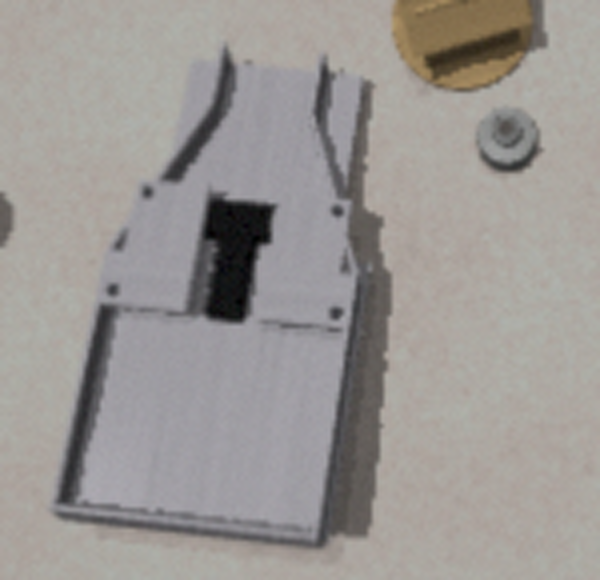

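View pics/scz.png

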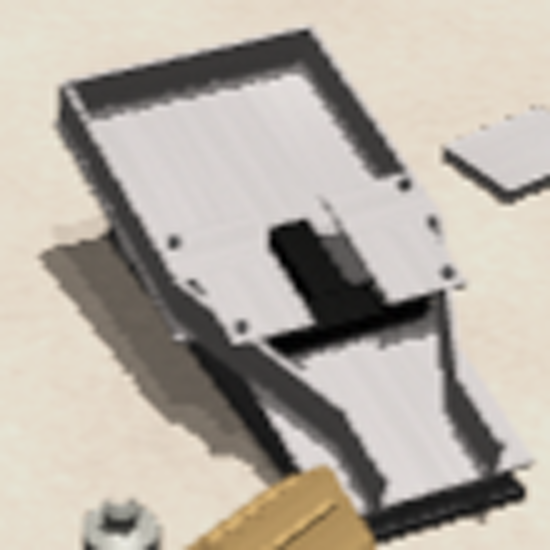

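```bash
cat > h.py <<'E'
import numpy as np, cv2
from cell import *
def ray(c,px):
    p=cv2.undistortPoints(np.array([[px]],float),c["mtx"],c["dist"])[0,0]
    R=np.array(c["R"]);t=np.array(c["t"])
    return -R.T@t, R.T@np.array([p[0],p[1],1.])
def onplane(c,px,p0,nrm):
    o,d=ray(c,px); s=np.dot(p0-o,nrm)/np.dot(d,nrm); return o+s*d
def onz(c,px,z): return onplane(c,px,np.array([0,0,z]),np.array([0,0,1.]))
def proj(c,X):
    rv=cv2.Rodrigues(np.array(c["R"]))[0]
    return cv2.projectPoints(np.array(X,float).reshape(-1,1,3),rv,np.array(c["t"],float),c["mtx"],c["dist"])[0][:,0]
C,S=np.cos(np.radians(12)),np.sin(np.radians(12))
def ch_local(u,y,n): return np.array([u*C-n*S,y,60+u*S+n*C])
def ch_world(pose,u,y,n):
    l=ch_local(u,y,n);c,s=np.cos(pose[2]),np.sin(pose[2])
    return np.array([pose[0]+c*l[0]-s*l[1],pose[1]+s*l[0]+c*l[1],l[2]])
def fit(c,obs,x0):
    from scipy.optimize import least_squares
    f=lambda p:np.concatenate([proj(c,ch_world(p,*k))[0]-v for k,v in obs])
    r=least_squares(f,x0,loss='soft_l1');return r.x,f(r.x).reshape(-1,2)
E
python3 - <<'E'
from h import *
c=read_camera("top")
z=lambda X,Y:np.array([125+(X+.5)/4-.5,145+(Y+.5)/4-.5])
obs=[((182,-88,30),z(55,510)),((182,88,30),z(322,543)),((40,-25,30),z(193,313)),((-55,-25,30),z(209,190)),((-55,25,30),z(275,203)),((-170,-35,30),z(225,47)),((-170,35,30),z(322,55))]
p,r=fit(c,obs,[600,200,3.1]);print(p,r.round(1))
for X,Y in[(55,510),(322,543)]:print(onz(c,z(X,Y),60+182*S+30*C))
# tray rim
for px in[(286,186),(359,187),(357,252),(284,249)]:print('tray',onz(c,px,28)[:2].round())
print('weight',onz(c,(251,180),25)[:2],'house',onz(c,(241,150),20)[:2])
top=ch_world(p,0,0,18);nr=ch_world(p,0,0,1)-ch_world(p,0,0,0)
def loc(P):
    d=P-ch_world(p,0,0,0);a=ch_world(p,1,0,0)-ch_world(p,0,0,0);b=ch_world(p,0,1,0)-ch_world(p,0,0,0)
    return np.round([d@a,d@b,d@nr],1)
for X,Y in[(212,200),(275,203),(270,243),(258,243),(248,320),(205,318)]:print(loc(onplane(c,z(X,Y),top,nr)))
E
```

```text
[568.21168782 190.05887303   2.96755839] [[-0.1  0.6]
 [-0.3 -0.6]
 [-1.4  0.9]
 [ 0.7 -0. ]
 [ 1.6 -1.6]
 [ 0.3  0.1]
 [-0.6  0.1]]
[415.77173477 306.1767495  127.18435575]
[382.3340655  132.55119356 127.18435575]
tray [ 635. -108.]
tray [ 615. -326.]
tray [ 424. -295.]
tray [451. -85.]
weight [662.70847931  -6.1269386 ] house [760.5174066   17.10031942]
[-52.3 -26.5  18. ]
[-54.4  18.8  18. ]
[-23.7  20.2  18. ]
[-22.8  11.8  18. ]
[34.5 14.2 18. ]
[ 36.  -15.8  18. ]
```

```bash
python3 - <<'E'
from h import *
from scipy.spatial.transform import Rotation as Ro
s=get_state();c=read_camera("wrist")
T=Ro.from_quat(s["eef_rot"]).as_matrix();R=np.array(c["R"]);o=-R.T@c["t"]
print("cam in tool",T.T@(o-s["ee_pos"]),"fwd",T.T@R[2],"right",T.T@R[0]); print(T)
# desired tool orientation aligned with chute yaw, tilted
p=[568.2,190,2.9676]
ex=ch_world(p,1,0,0)-ch_world(p,0,0,0); nz=ch_world(p,0,0,1)-ch_world(p,0,0,0)
D=np.stack([ex,np.cross(-nz,ex),-nz],1)
D0=Ro.from_rotvec([0,0,-24.5],degrees=True).as_matrix()@T
print(Ro.from_matrix(D@D0.T).as_rotvec(degrees=True), Ro.from_matrix(D@T.T).as_rotvec(degrees=True))
for u,n in((-75,22),(-75,150),(0,200),(60,22)):print(u,n,ch_world(p,u,0,n).round(1))
E
```

```text
cam in tool [  82.31717748   -1.19368563 -123.01891421] fwd [-3.17796483e-01 -6.48403908e-04  9.48158729e-01] right [6.69765303e-05 9.99999748e-01 7.06304367e-04]
[[-9.68006485e-01 -2.50924830e-01 -4.17256008e-04]
 [-2.50925161e-01  9.68005683e-01  1.24924037e-03]
 [ 9.04407605e-05  1.31397281e-03 -9.99999133e-01]]
[2.00248379e+00 1.18267200e+01 6.58206159e-03] [ -0.55669334  12.07377824 -24.40332147]
-75 22 [645.  176.5  65.9]
-75 150 [671.2 171.9 191.1]
0 200 [609.2 182.8 255.6]
60 22 [514.9 199.4  94. ]
```

Call:
jog_arm --offset '[[0.6,1,0.2],[0.6,1,0.2],[0.6,1,0.2],[0.6,1,0],[0.6,1,0],[0.6,1,0],[0.6,1,0],[0.6,1,0],[0.6,1,0],[0.6,1,0],[0.6,1,0],[0.6,1,0],[0.6,1,0],[0.6,1,0],[0.6,1,0],[0.6,1,0],[0.6,1,0],[0.6,1,0],[0.6,1,0],[0.6,1,0]]' --twist '[[0,0,-0.875],[0,0,-0.875],[0,0,-0.875],[0,0,-0.875],[0,0,-0.875],[0,0,-0.875],[0,0,-0.875],[0,0,0],[0,0,0],[0,0,0],[0,0,0],[0,0,0],[0,0,0],[0,0,0],[0,0,0],[0,0,0],[0,0,0],[0,0,0],[0,0,0],[0,0,0]]'

```text
clock: 2.25
ee_pos: [517.4, -3.6, 268.4]
eef_rot: [0.087, 0.996, 0.0, 0.0]
wrist_force: [-0.5, -0.8, 0.3]
opening: 85.6
```

Call:
jog_arm --offset '[[0.6,1,0],[0.6,1,0],[0.5,0.8,0],[0.5,0.8,-0.1],[0.5,0.8,-0.1],[0.5,0.8,-0.2],[0.5,0.7,-0.2],[0,0,0],[0,0,0]]' --twist '[[0.1,0.6,0],[0.1,0.6,0],[0.1,0.6,0],[0.1,0.6,0],[0.1,0.56,0],[0,0,0],[0,0,0],[0,0,0],[0,0,0]]'

```text
clock: 3.15
ee_pos: [627.8, 172.2, 249.4]
eef_rot: [0.086, 0.991, 0.008, -0.105]
wrist_force: [-0.0, -0.7, 0.8]
opening: 85.8
```

```bash
cat > snap.py <<'E'
import sys;from h import *
import pickle
n=sys.argv[1];c=read_camera(sys.argv[2] if len(sys.argv)>2 else "wrist")
cv2.imwrite(f"pics/{n}.png",c["image"][:,:,::-1]);pickle.dump(c,open(f"pics/{n}.pkl","wb"))
s=get_state();print(s["clock"],s["ee_pos"].round(1),s["eef_rot"].round(4),s["q"].round(2),s["opening"])
E
python3 snap.py w1
```

```text
3.2 [627.7 171.7 250.2] [ 0.0863  0.9907  0.0081 -0.1045] [ 0.46  0.52  0.27 -0.12 -1.48 -2.18] 85.42022709349466
```

View pics/w1.png

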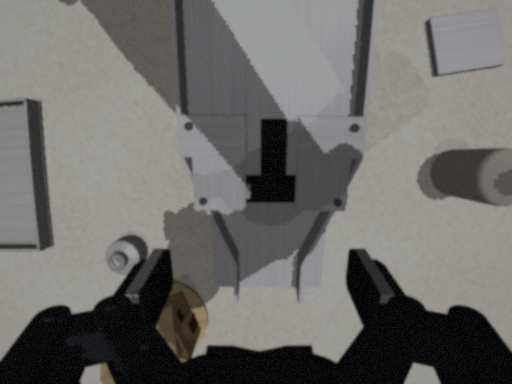

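The chute appears upright here: cover edge at row about 115, crosshead's lower face at row about 202, handle end at about (273,120). Zooming for corner readings.

```bash
python3 - <<'E'
import cv2
a=cv2.imread("pics/w1.png")[100:300,170:385]
a=cv2.convertScaleAbs(a,alpha=1.6,beta=10)
cv2.imwrite("pics/w1z.png",cv2.resize(a[5:125],None,fx=3.7,fy=3.7,interpolation=cv2.INTER_CUBIC))
E
```

```text
(no output)
```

View pics/w1z.png

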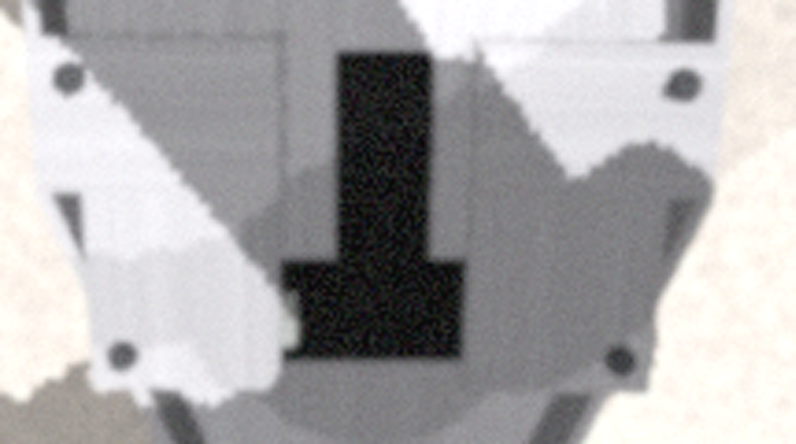

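```bash
python3 - <<'E'
from h import *
import pickle
c=pickle.load(open("pics/w1.pkl","rb"))
z=lambda X,Y:np.array([170+(X+.5)/3.7-.5,105+(Y+.5)/3.7-.5])
obs=[((40,25,30),z(283,37)),((40,-25,30),z(470,43)),((-55,25,30),z(280,388)),((-55,-25,30),z(464,388)),((-170,36,30),np.array([238,298.])),((-170,-36,30),np.array([298.5,299.]))]
p,r=fit(c,obs,[568,190,2.97]);print(p,r.round(1))
f=ch_world(p,0,0,0);nr=ch_world(p,0,0,1)-f
def loc(P):
    d=P-f;a=ch_world(p,1,0,0)-f;b=ch_world(p,0,1,0)-f
    return np.round([d@a,d@b,d@nr],1)
print("T");
for X,Y in[(338,54),(432,54),(338,262),(430,262),(283,262),(464,262),(283,357),(463,357)]:print(loc(onplane(c,z(X,Y),f+18*nr,nr)))
print("screws");
for X,Y in[(68,78),(682,86),(122,355),(620,360)]:print(loc(onplane(c,z(X,Y),f+30*nr,nr)))
s=get_state();print(loc(s["ee_pos"]))
from scipy.spatial.transform import Rotation as Ro
ex=ch_world(p,1,0,0)-f
D=np.stack([ex,np.cross(-nr,ex),-nr],1)
print(Ro.from_matrix(D@Ro.from_quat(s["eef_rot"]).as_matrix().T).as_rotvec(degrees=True))
E
```

```text
[571.38381356 191.97176368   2.96261797] [[-1.4 -0.7]
 [ 2.1 -1.9]
 [ 0.3 -0.1]
 [-0.4  0.2]
 [-1.   4.1]
 [ 1.2  3.5]]
T
[34.1  9.9 18. ]
[ 34.3 -14.7  18. ]
[-22.4   9.5  18. ]
[-22.2 -15.9  18. ]
[-22.5  24.7  18. ]
[-22.2 -25.3  18. ]
[-50.5  24.9  18. ]
[-50.2 -26.2  18. ]
screws
[29.1 78.4 30. ]
[ 28.2 -77.6  30. ]
[-45.8  68.4  30. ]
[-46.3 -67.9  30. ]
[-18.2   9.9 198.3]
[ 0.10300128 -0.05612494 -0.3090836 ]
```

```bash
cat >> h.py <<'E'
P=[571.4,192.0,2.9626]
F=ch_world(P,0,0,0);NR=ch_world(P,0,0,1)-F;EX=ch_world(P,1,0,0)-F;EY=ch_world(P,0,1,0)-F
def loc(X):
    d=np.array(X)-F; return np.round([d@EX,d@EY,d@NR],1)
E
python3 - <<'E'
from h import *
e=get_state()["ee_pos"]
a=ch_world(P,-85,-2,80);b=ch_world(P,-78,-2,26)
print(a,(a-e)/30,b,(b-a)/30, EX,NR)
E
```

```text
[669.937499   176.20417889 120.57931434] [ 1.40823579  0.14911635 -4.31936333] [652.15199729 179.42209223  69.21472574] [-0.59285006  0.10726378 -1.71215295] [-0.96252026  0.17414784  0.20791169] [ 0.20459    -0.03701627  0.9781476 ]
```

Call:
jog_arm --offset '[[0.28,0.03,-0.72],[0.28,0.03,-0.72],[0.28,0.03,-0.72],[0.28,0.03,-0.72],[0.28,0.03,-0.72],[0,0,-0.72],[0,0,0],[0,0,0],[0,0,0]]' --twist '[[0,0,0],[0,0,0],[0,0,0],[0,0,0],[0,0,0],[0,0,0],[0,0,0],[0,0,0],[0,0,0]]' --jaw 1

```text
clock: 4.1
ee_pos: [670.7, 176.4, 123.0]
eef_rot: [0.086, 0.991, 0.009, -0.103]
wrist_force: [0.2, -0.6, -0.2]
opening: 0.1
```

```bash
python3 snap.py w2; python3 snap.py t2 top;python3 - <<'E'
from h import *
print(loc(get_state()["ee_pos"]))
a=cv2.imread("pics/t2.png")[145:290,125:275]
cv2.imwrite("pics/t2z.png",cv2.resize(a,None,fx=4,fy=4,interpolation=cv2.INTER_CUBIC))
E
```

```text
4.15 [670.7 176.5 123. ] [ 0.0862  0.9909  0.0091 -0.1026] [ 0.44  0.69  0.23 -0.12 -1.29 -2.14] 0.02250194225280797
4.2 [670.6 176.7 122.8] [ 0.0862  0.9909  0.0091 -0.1028] [ 0.44  0.69  0.23 -0.12 -1.29 -2.14] -0.18263575570429527
[-85.1  -2.6  82.3]
```

View pics/w2.png

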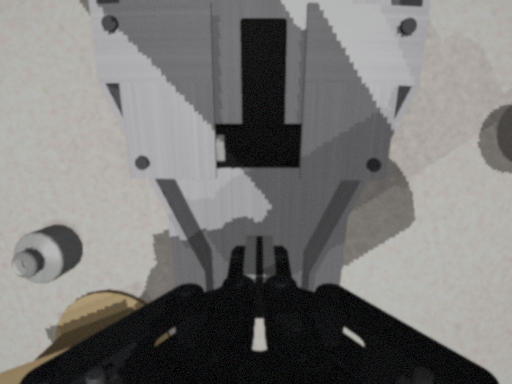

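View pics/t2z.png

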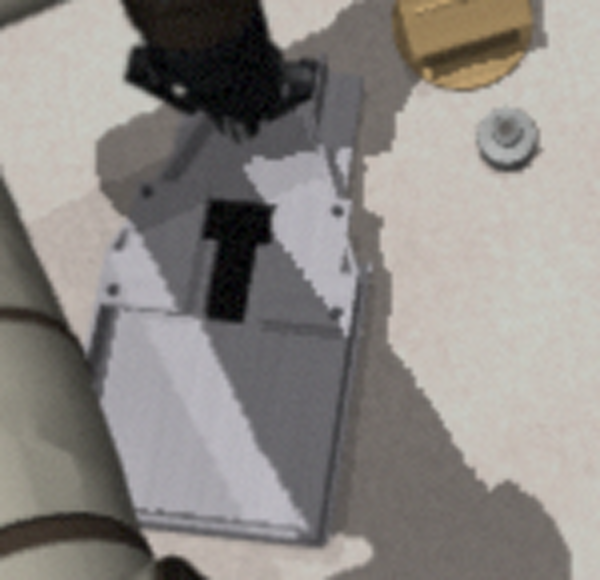

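Call:
jog_arm --offset '[[-0.15,0.03,-0.45],[-0.15,0.03,-0.45],[-0.15,0.03,-0.45],[-0.1,0.02,-0.3],[0,0,-0.1],[0,0,0],[0,0,0]]' --twist '[[0,0,0],[0,0,0],[0,0,0],[0,0,0],[0,0,0],[0,0,0],[0,0,0]]'

```text
clock: 4.9
ee_pos: [654.1, 180.0, 69.1]
eef_rot: [0.086, 0.991, 0.009, -0.103]
wrist_force: [0.3, -0.6, 0.8]
opening: -0.3
```

```bash
python3 snap.py w3; python3 -c "
from h import *
print(loc(get_state()['ee_pos']))"
```

```text
4.95 [654.2 180.   69.1] [ 0.0862  0.9909  0.0087 -0.1034] [ 0.45  0.71  0.14 -0.13 -1.17 -2.14] 0.02867962264037879
[-79.9  -2.9  26.3]
```

View pics/w3.png

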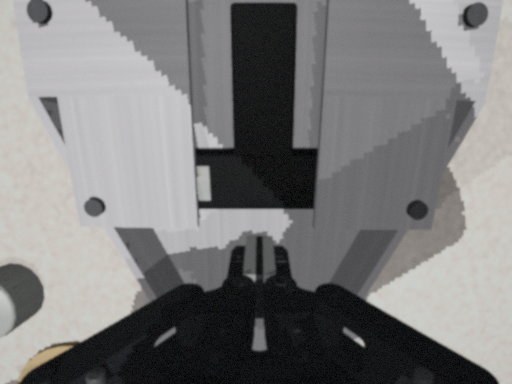

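Fingers (column about 260) sit below the crosshead (rows 150–208), inside the slot's width (195–318). Pushing.

Call:
jog_arm --offset '[[-0.193,0.035,0.042],[-0.193,0.035,0.042],[-0.193,0.035,0.042],[-0.193,0.035,0.042],[-0.193,0.035,0.042],[-0.193,0.035,0.042],[-0.193,0.035,0.042],[-0.193,0.035,0.042],[0,0,0]]' --twist '[[0,0,0],[0,0,0],[0,0,0],[0,0,0],[0,0,0],[0,0,0],[0,0,0],[0,0,0],[0,0,0]]'

```text
clock: 5.85
ee_pos: [606.3, 188.5, 78.7]
eef_rot: [0.086, 0.991, 0.008, -0.105]
wrist_force: [-0.8, 0.9, -0.2]
opening: -0.2
```

```bash
python3 snap.py w4; python3 -c "
from h import *
print(loc(get_state()['ee_pos']))"
```

```text
5.9 [606.5 188.4  78.5] [ 0.0861  0.9907  0.0084 -0.1046] [ 0.5   0.64  0.03 -0.14 -1.13 -2.17] 0.1188436792478451
[-30.6  -2.7  25.4]
```

View pics/w4.png

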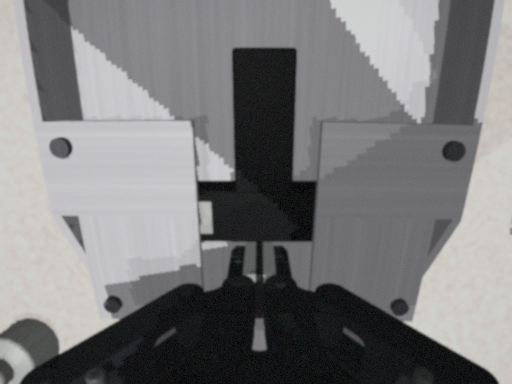

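Holder moves straight, fingers in contact at row about 240. Continue.

Call:
jog_arm --offset '[[-0.193,0.035,0.042],[-0.193,0.035,0.042],[-0.193,0.035,0.042],[-0.193,0.035,0.042],[-0.193,0.035,0.042],[-0.193,0.035,0.042],[-0.193,0.035,0.042],[-0.193,0.035,0.042],[-0.193,0.035,0.042],[-0.193,0.035,0.042],[-0.193,0.035,0.042],[-0.193,0.035,0.042],[-0.1,0.018,0.021],[0,0,0]]' --twist '[[0,0,0],[0,0,0],[0,0,0],[0,0,0],[0,0,0],[0,0,0],[0,0,0],[0,0,0],[0,0,0],[0,0,0],[0,0,0],[0,0,0],[0,0,0],[0,0,0]]'

```text
clock: 7.3
ee_pos: [534.2, 201.5, 94.3]
eef_rot: [0.086, 0.991, 0.008, -0.104]
wrist_force: [-0.1, -0.5, 0.5]
opening: -0.2
```

```bash
python3 snap.py w5; python3 -c "
from h import *
print(loc(get_state()['ee_pos']))"
```

```text
7.35 [534.5 201.5  94.2] [ 0.0862  0.9908  0.0084 -0.1043] [ 0.57  0.53 -0.14 -0.16 -1.07 -2.23] -0.16668883163075837
[44.3 -2.8 25.6]
```

View pics/w5.png

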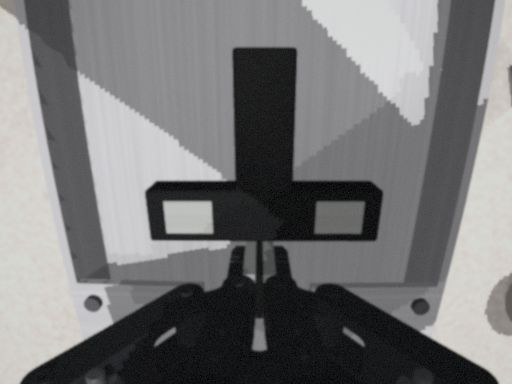

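Crosshead's lower edge (row 240) is well above the cover's edge (row 283): the whole holder is clear. Back off, rise, open, go over the handle.

Call:
jog_arm --offset '[[0.128,-0.023,-0.028],[0.102,-0.0185,0.489],[0.102,-0.0185,0.489],[0.102,-0.0185,0.489],[0.102,-0.0185,0.489]]' --twist '[[0,0,0],[0,0,0],[0,0,0],[0,0,0],[0,0,0]]'

```text
clock: 7.85
ee_pos: [551.2, 198.3, 152.2]
eef_rot: [0.086, 0.991, 0.008, -0.104]
wrist_force: [0.2, 0.7, -0.3]
opening: -0.1
```

Call:
jog_arm --offset '[[-0.454,0.097,0.099],[-0.454,0.097,0.099],[-0.454,0.097,0.099],[-0.454,0.097,0.099],[0,0,0],[0,0,0]]' --twist '[[0,0,0],[0,0,0],[0,0,0],[0,0,0],[0,0,0],[0,0,0]]' --jaw -0.4 --squeeze 40

```text
clock: 8.45
ee_pos: [495.7, 210.4, 164.0]
eef_rot: [0.086, 0.991, 0.008, -0.104]
wrist_force: [1.1, 0.5, 0.6]
opening: 60.3
```

```bash
python3 snap.py w6; python3 -c "
from h import *
print(loc(get_state()['ee_pos']))"
```

```text
8.5 [496.1 210.3 163.8] [ 0.086   0.9908  0.0084 -0.1041] [ 0.62  0.4  -0.15 -0.16 -1.17 -2.29] 59.75962921597576
[97.2 -4.6 85.5]
```

View pics/w6.png

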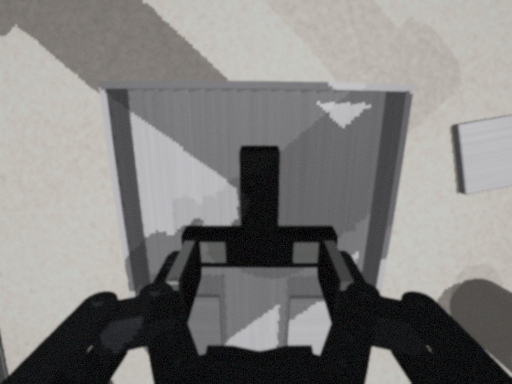

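Call:
jog_arm --offset '[[-0.14,0.025,-0.395],[-0.14,0.025,-0.395],[-0.087,0.016,-0.415],[-0.087,0.016,-0.415],[-0.087,0.016,-0.415],[0,0,0],[0,0,0]]' --twist '[[0,0,0],[0,0,0],[0,0,0],[0,0,0],[0,0,0],[0,0,0],[0,0,0]]'

```text
clock: 9.2
ee_pos: [480.1, 213.0, 102.4]
eef_rot: [0.086, 0.991, 0.008, -0.104]
wrist_force: [-0.0, -0.2, 0.2]
opening: 60.0
```

```bash
python3 snap.py w7; python3 snap.py s7 scene; python3 -c "
from h import *
print(loc(get_state()['ee_pos']))
a=cv2.imread('pics/s7.png')[95:225,220:370]
cv2.imwrite('pics/s7z.png',cv2.resize(a,None,fx=4,fy=4,interpolation=cv2.INTER_CUBIC))"
```

```text
9.25 [480.4 213.2 102.9] [ 0.0862  0.9908  0.0085 -0.1039] [ 0.64  0.45 -0.24 -0.18 -1.02 -2.28] 59.876082990823896
9.3 [480.6 213.3 103.2] [ 0.0862  0.9908  0.0087 -0.1037] [ 0.64  0.45 -0.24 -0.18 -1.02 -2.28] 59.84152425884964
[100.1  -4.8  22.9]
```

View pics/w7.png

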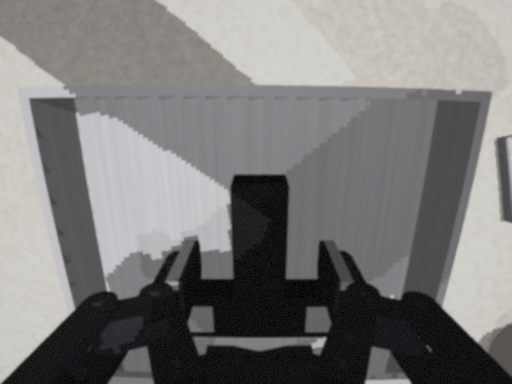

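View pics/s7z.png

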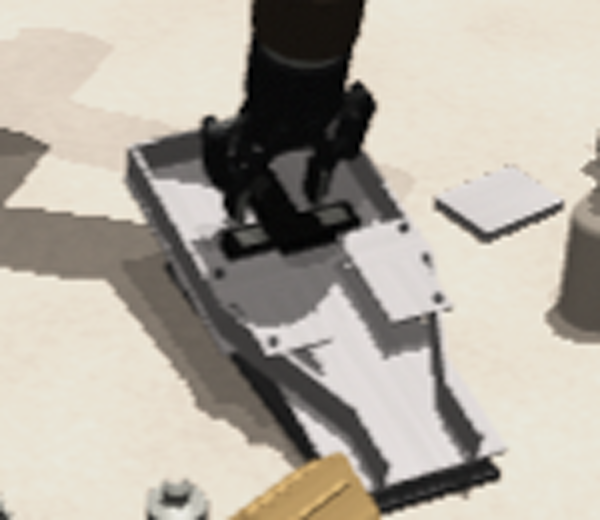

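Fingers straddle the handle (handle columns 232–288, fingers at 200 and 320), just uphill of the crosshead. Close.

Call:
jog_arm --offset '[[0,0,0],[0,0,0],[0,0,0],[0,0,0],[0,0,0],[0,0,0]]' --twist '[[0,0,0],[0,0,0],[0,0,0],[0,0,0],[0,0,0],[0,0,0]]' --jaw 1 --squeeze 50

```text
clock: 9.9
ee_pos: [480.5, 213.3, 103.4]
eef_rot: [0.086, 0.991, 0.009, -0.104]
wrist_force: [-0.5, 0.9, 5.0]
opening: 24.2
```

Call:
jog_arm --offset '[[0.02,0,0.15],[0.04,-0.007,0.2],[0.05,-0.01,0.3],[0.05,-0.01,0.4],[0,0,0.5],[0,0,0]]' --twist '[[0,0,0],[0,0,0],[0,0,0],[0,0,0],[0,0,0],[0,0,0]]'

```text
clock: 10.5
ee_pos: [486.3, 212.9, 151.8]
eef_rot: [0.086, 0.991, 0.01, -0.102]
wrist_force: [0.2, -0.7, -0.1]
opening: 24.7
```

```bash
python3 snap.py w8
```

```text
10.55 [485.5 212.6 150.6] [ 0.0862  0.9909  0.0094 -0.103 ] [ 0.63  0.4  -0.19 -0.17 -1.13 -2.3 ] 24.797979291758406
```

View pics/w8.png

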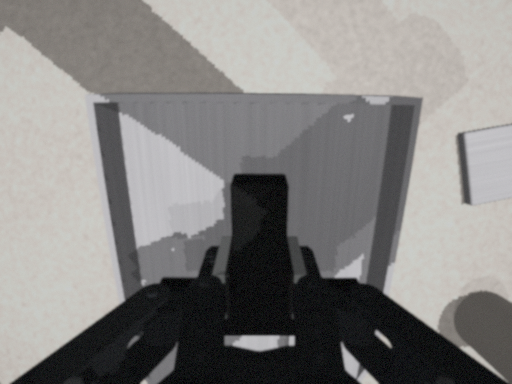

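```bash
python3 - <<'E'
from h import *
from scipy.spatial.transform import Rotation as Ro
T=Ro.from_quat(get_state()["eef_rot"]).as_matrix()
a=np.cross(T[:,2],[0,0,-1]);print(np.degrees(a/np.linalg.norm(a)*np.arcsin(np.linalg.norm(a)))/4)
E
```

```text
[-0.52637937 -2.92280687 -0.        ]
```

Call:
jog_arm --offset '[[0,0,0.5],[0,0,0.8],[0,0,0.8],[0,-0.3,0.5],[0.1,-0.6,0],[0.1,-0.8,0],[0.1,-0.8,0],[0.1,-0.8,0],[0.1,-0.8,0],[0.1,-0.8,0],[0.1,-0.8,0],[0.1,-0.8,0],[0.1,-0.8,0],[0.1,-0.8,0],[0.1,-0.8,0],[0.1,-0.8,0],[0.1,-0.8,0],[0.1,-0.8,0],[0.1,-0.8,0],[0,-0.8,0]]' --twist '[[0,0,0],[0,0,0],[0,0,0],[0,0,0],[0,0,0],[0,0,0],[0,0,0],[0,0,0],[0,0,0],[0,0,0],[0,0,0],[0,0,0],[0,0,0],[0,0,0],[0,0,0],[0,0,0],[0,0,0],[0,0,0],[0,0,0],[0,0,0]]'

```text
clock: 12.55
ee_pos: [528.8, -176.4, 225.2]
eef_rot: [0.087, 0.991, 0.009, -0.106]
wrist_force: [-0.1, 0.9, 0.3]
opening: 24.8
```

```bash
python3 snap.py w9;python3 snap.py t9 top; python3 snap.py s9 scene
```

```text
12.6 [ 528.4 -179.2  225.1] [ 0.088   0.9904  0.0081 -0.1062] [-0.05  0.39 -0.05 -0.03 -1.34 -1.69] 24.507501102251464
12.65 [ 528.4 -177.6  225. ] [ 0.0883  0.9904  0.0086 -0.1062] [-0.05  0.39 -0.05 -0.03 -1.34 -1.69] 24.770224673342724
12.7 [ 528.5 -176.4  225.2] [ 0.0879  0.9904  0.0088 -0.1061] [-0.05  0.39 -0.05 -0.03 -1.34 -1.69] 24.760102348967077
```

View pics/w9.png

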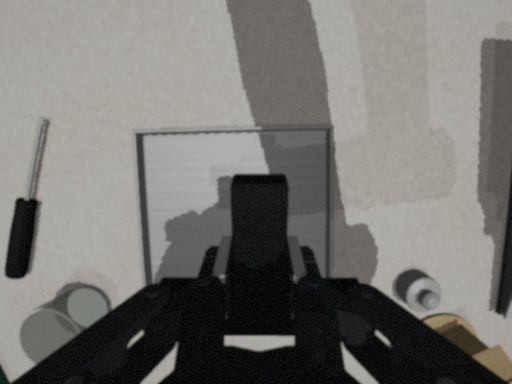

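View pics/s9.png

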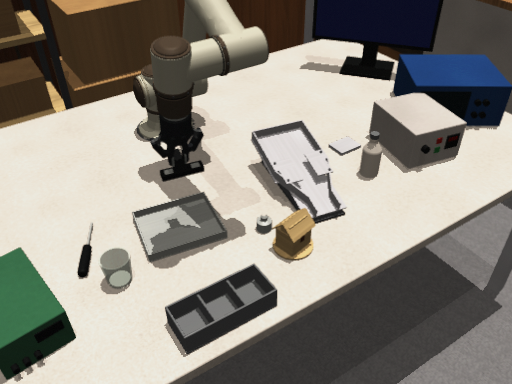

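Holder held and unmoved in the grip; tray rim corners at (136,130) and (332,127) in the wrist view. Checking the tray's position.

```bash
python3 - <<'E'
from h import *
import pickle
c=pickle.load(open("pics/w9.pkl","rb"))
for q in[(134,129),(333,126)]:print(onz(c,q,28).round(1))
c=pickle.load(open("pics/s9.pkl","rb"))
for q in[(133,212),(204,196),(226,232),(154,251)]:print('s',onz(c,q,28).round(1))
E
```

```text
[ 423.  -297.6   28. ]
[457.8 -84.7  28. ]
s [ 430.3 -297.4   28. ]
s [479.4 -93.3  28. ]
s [ 649.5 -117.    28. ]
s [ 607.7 -310.1   28. ]
```

Call:
jog_arm --offset '[[0.04,-0.22,0],[0.04,-0.22,0],[0.04,-0.22,0],[0.04,-0.22,0],[0,0,-0.6],[0,0,-0.8],[0,0,-0.8],[0,0,-0.8],[0,0,-0.8],[0,0,-0.8],[0,0,-0.6],[0,0,-0.3],[0,0,0],[0,0,0]]' --twist '[[-0.13,-0.73,0],[-0.13,-0.73,0],[-0.13,-0.73,0],[-0.13,-0.73,0],[0,0,0],[0,0,0],[0,0,0],[0,0,0],[0,0,0],[0,0,0],[0,0,0],[0,0,0],[0,0,0],[0,0,0]]'

```text
clock: 14.1
ee_pos: [534.9, -201.1, 62.6]
eef_rot: [0.087, 0.996, -0.001, -0.001]
wrist_force: [1.0, 0.0, -0.0]
opening: 24.7
```

```bash
python3 snap.py w10; python3 snap.py s10 scene; python3 - <<'E'
from h import *
from scipy.spatial.transform import Rotation as Ro
print(Ro.from_quat(get_state()["eef_rot"]).as_matrix()[:,2])
a=cv2.imread("pics/s10.png")[130:270,120:270]
cv2.imwrite("pics/s10z.png",cv2.resize(a,None,fx=4,fy=4,interpolation=cv2.INTER_CUBIC))
E
```

```text
14.15 [ 535.3 -201.2   63.1] [ 8.660e-02  9.962e-01 -9.000e-04 -4.000e-04] [-0.08  0.5  -0.35  0.   -0.73 -1.67] 25.272502529870494
14.2 [ 535.4 -201.2   63.3] [ 8.670e-02  9.962e-01 -9.000e-04 -2.000e-04] [-0.08  0.5  -0.35  0.   -0.73 -1.67] 24.672457320894683
[-6.13331664e-04 -1.72467444e-03 -9.99998325e-01]
```

View pics/w10.png

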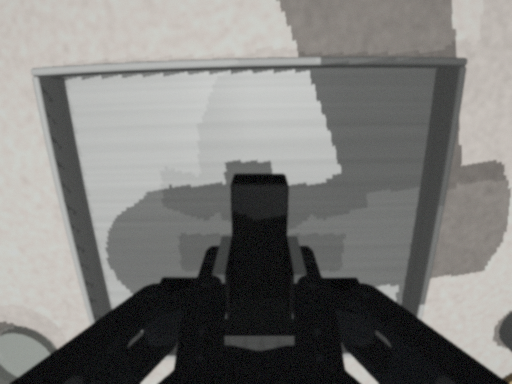

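View pics/s10z.png

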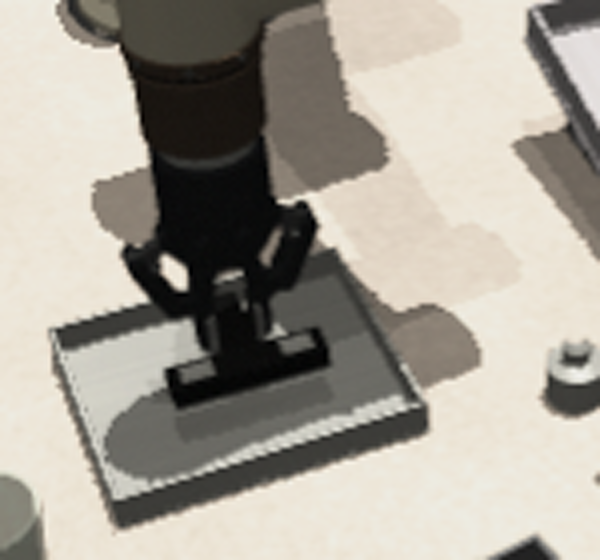

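Holder level and centred over the tray. Lowering, gently at the end.

Call:
jog_arm --offset '[[0,0,-0.3],[0,0,-0.3],[0,0,-0.2],[0,0,-0.15],[0,0,-0.05],[0,0,0],[0,0,0]]' --twist '[[0,0,0],[0,0,0],[0,0,0],[0,0,0],[0,0,0],[0,0,0],[0,0,0]]'

```text
clock: 14.9
ee_pos: [534.8, -201.2, 32.4]
eef_rot: [0.087, 0.996, -0.001, -0.001]
wrist_force: [-0.0, 0.1, -0.3]
opening: 24.3
```

Call:
jog_arm --offset '[[0,0,-0.05],[0,0,-0.05],[0,0,0],[0,0,0]]' --twist '[[0,0,0],[0,0,0],[0,0,0],[0,0,0]]'

```text
clock: 15.3
ee_pos: [534.6, -201.2, 29.2]
eef_rot: [0.087, 0.996, -0.001, -0.001]
wrist_force: [-0.1, 0.4, -0.5]
opening: 24.6
```

Call:
jog_arm --offset '[[0,0,-0.035],[0,0,-0.02],[0,0,0],[0,0,0]]' --twist '[[0,0,0],[0,0,0],[0,0,0],[0,0,0]]'

```text
clock: 15.7
ee_pos: [534.6, -201.2, 27.5]
eef_rot: [0.087, 0.996, -0.001, -0.001]
wrist_force: [0.6, 0.2, -0.9]
opening: 25.0
```

Call:
jog_arm --offset '[[0,0,-0.02],[0,0,-0.02],[0,0,0],[0,0,0]]' --twist '[[0,0,0],[0,0,0],[0,0,0],[0,0,0]]'

```text
clock: 16.1
ee_pos: [534.7, -201.2, 26.9]
eef_rot: [0.087, 0.996, -0.001, -0.001]
wrist_force: [-2.3, 1.3, 4.7]
opening: 24.9
```

Contact: 4.7 N at z = 26.9. Release and rise.

Call:
jog_arm --offset '[[0,0,0],[0,0,0],[0,0,0],[0,0,0],[0,0,0]]' --twist '[[0,0,0],[0,0,0],[0,0,0],[0,0,0],[0,0,0]]' --jaw -0.4

```text
clock: 16.6
ee_pos: [534.6, -201.2, 26.2]
eef_rot: [0.087, 0.996, -0.001, -0.001]
wrist_force: [-0.4, 0.1, -0.6]
opening: 59.6
```

Call:
jog_arm --offset '[[0,0,0.2],[0,0,0.5],[0,0,0.8],[0,0,0.8],[0,0,0.8],[-0.2,0,0.8],[-0.2,0,0.8],[-0.2,0,0.5],[-0.2,0,0.2],[0,0,0],[0,0,0]]' --twist '[[0,0,0],[0,0,0],[0,0,0],[0,0,0],[0,0,0],[0,0,0],[0,0,0],[0,0,0],[0,0,0],[0,0,0],[0,0,0]]'

```text
clock: 17.7
ee_pos: [510.1, -201.0, 187.7]
eef_rot: [0.087, 0.996, -0.001, -0.002]
wrist_force: [0.7, -1.1, 0.4]
opening: 60.2
```

```bash
python3 snap.py w11; python3 snap.py s11 scene; python3 snap.py t11 top; python3 - <<'E'
from h import *
a=cv2.imread("pics/w11.png");b=cv2.imread("pics/s11.png")
cv2.imwrite("pics/f11.png",np.vstack([cv2.resize(np.hstack([a,b]),(800,300)),cv2.resize(np.hstack([cv2.imread("pics/t11.png"),cv2.imread("pics/top0.png")]),(800,300))]))
E
```

```text
17.75 [ 510.2 -201.   187.4] [ 8.690e-02  9.962e-01 -7.000e-04 -2.200e-03] [-0.08  0.31 -0.27  0.   -0.99 -1.67] 59.532159007441045
17.8 [ 510.3 -201.1  187.3] [ 8.690e-02  9.962e-01 -7.000e-04 -2.300e-03] [-0.08  0.31 -0.27  0.   -0.99 -1.67] 60.13360494787422
17.85 [ 510.4 -201.1  187.3] [ 8.690e-02  9.962e-01 -8.000e-04 -2.400e-03] [-0.08  0.31 -0.27  0.   -0.99 -1.67] 59.71904118669568
```

View pics/f11.png

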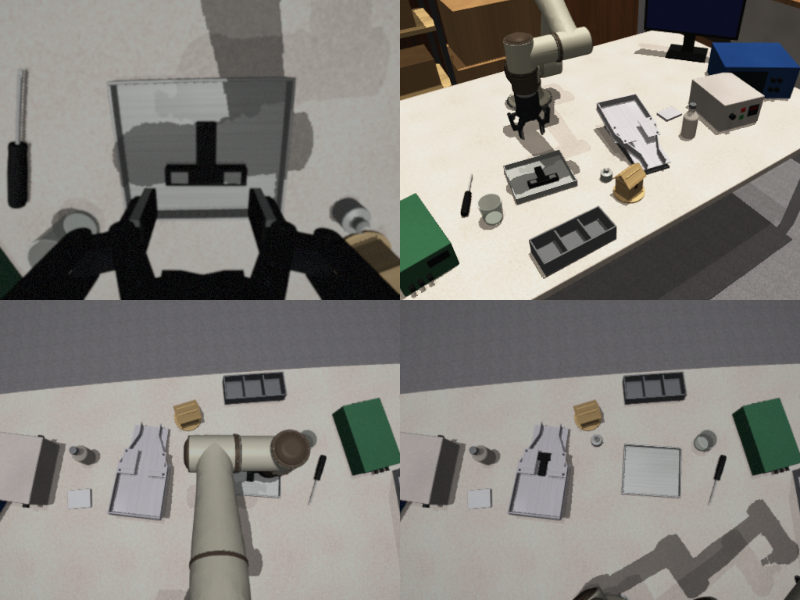

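View pics/w11.png

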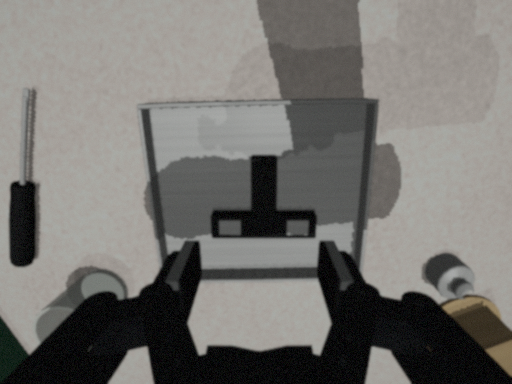

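The holder lies flat in the tray (crosshead columns 212–316, rows 211–237; handle to row 156), clear of all the walls. The other objects look to be where they were, and the gripper is free.

```bash
python3 -c "
from cell import *
print(close_job())"
```

```text
the job is handed in; nothing more can be done
None
```

The holder is out of the chute and lying flat near the middle of the steel tray, and the job is handed in at about 18 s on the robot's clock.

- **Push:** I pushed it straight up the chute with closed fingers through the cover slot. It stopped with the whole holder about 13 mm past the cover's edge. The wrist force read about 1 N or less each time it was read.
- **Transfer:** I gripped the handle at 50 N, lifted, levelled and carried the holder to the tray. It touched down at 4.7 N before I opened the fingers.
- **Last checks:** The wrist and scene pictures show the holder flat, inside the tray and clear of its walls. The gripper is open and well above it.
- **Bystanders:** In the last pictures the other objects look to be where they started, judged by eye only. In the last top view the arm hid the weight and part of the tray and cup, so I relied on the other two cameras there.
- **Disagreements:** The first wrist-camera fit of the chute was off by up to 4 px at the slot's upper corners and the low end. It also differed from the top-camera fit by about 3 mm. I checked the alignment by eye before each contact.

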